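# Seat a bronze casting on the sloped bed against its ledge and end stop

### The job

Lay the bronze casting flat on the sloped bed of the green fixture, boss end towards the end stop but clearly short of it (at least 2 cm), then slide it so that its long edge rests along the bottom ledge and its boss end just touches the stop, and let go. The stop is only lightly clamped at its setting: feel for it and do not push it along. Leave the hammer, the chisel and the tin where they are.

Things in the scene. Friction and masses are not known exactly. Their poses are not given: they have to be found in the camera images.
- casting: bronze casting, 0.65 kg: foot plate 110 x 46 x 10 mm; on it a lengthwise upright rib to grip, 10 mm thick, 10 to 40 mm above the underside, x = -50 to 26 mm, centred in width; at the +x end a round boss 28 mm across, axis at x = 40 mm, top 28 mm above the underside. Origin: centre of the underside; x along it towards the boss, y across, z up out of the plate
- boss_end (a point): point on the casting: middle of the lower edge of the foot plate's end face at the boss end (55 mm from the casting's origin along its x); axes as the casting
- bed: sloped steel bed on the green fixture, tilted 22 degrees, low side roughly towards the robot. Origin: mid-length, where surface and inner face of the bottom ledge meet, 60 mm above the bench. x up the slope (surface 0 to 66 mm), y along the ledge towards the end stop (surface -130 to 130 mm), z square out of the surface. Ledge: x = -10 to 0, 7 mm high, full length
- stop_face (a point): foot of the end stop's face that the casting must meet (it looks to the bed's -y), 23 mm up the slope from the ledge, at the bed surface; axes as the bed. The stop is a dark steel block, 60 mm up the slope, 24 mm along the bed, 20 mm high, with an 18 mm knob on top reaching 35 mm above the bed
- stop (a joint): position of the end stop along the bed (m): 0 = its face at y = 95 mm of the bed, growing as it stands farther towards the bed's middle, at most 0.06. Held by friction of about 30 N
- hammer: bystander: hammer lying on the bench beyond the work, about 300 mm long, origin at the middle of its underside
- chisel: bystander: dark steel chisel lying on the bench left of the fixture, about 180 mm long and 14 mm thick, origin under its shank
- tin: bystander: open metal tin, 72 mm in diameter and 85 mm high, origin under its centre
Things that resemble listed ones, but are neither listed nor needed, are in the scene too. There is more than one size of the casting; the one meant has the size given above.

How it is judged:
By the outcome, as a careful person would: the job done as asked, in the order asked, and still so for the second after the job is handed in, with the robot touching nothing.
It also fails if it takes over 45 s, if anything falls off the work surface, if the arm or the gripper's body presses on something with over 40 N, if the wrist force passes 120 N, or if a joint passes its speed limit or range.

### The arm

A 7-joint arm with a two-finger parallel gripper is mounted at the origin on the work surface. World frame = base frame: x ahead of the robot, y to its left, z up, the work surface at z = 0. Lengths are in m, angles in rad, forces in N, time in s.
With the tool pointing down it reaches from about 0.4 to 0.85 m from the base axis. Payload 10.4 kg.
Tool frame: the origin (TCP) lies between the finger pads; the fingertips stand manip.tip_extent ahead of it and the grasp point (between the pads) lies 6 mm ahead of it (manip.tip_extent is the distance from the TCP to the fingertips, in m); z points along the fingers, y is the line along which they close (so a half turn about z gives the same grasp; the last joint's range is limited). The gripper opens to 85 mm and grips with 20 to 120 N. Pads are 22 mm wide; open, the fingers measure 114 mm over their backs; the gripper's body (76 mm by 85 mm) begins 54 mm behind the grasp point. The pads swing forward as they close: fully open they stand 13 mm farther back than shut.
Start: joints at [-1.327, 0.332, -0.065, 1.46, 0.022, 1.35, -0.088], TCP at [0.165, 0.603, 0.227] pointing down, gripper open.
Joint ranges: [-2.6, 2.6], [-0.5, 2.12], [-1.47, 1.34], [0.16, 2.42], [-1.27, 4.41], [0.06, 2.06], [-2.6, 2.6]. Speed limits (rad/s): [2.22, 2.22, 2.79, 2.79, 3.14, 3.14, 3.14].

### API

Orientations are given as a unit quaternion [x, y, z, w].
In Python, from workcell import get_obs, optics, workorder, manip gives the robot as it stands.
- The arm moves only by the tool jog_arm, never from a script. Its argument "increments" is a list of rows, each a list of 7 numbers: the shift along the tool's x, y, z in m, then the turn, a rotation vector about the tool's x, y, z in rad, then the opening, from -1 (shut) to 1 (fully open). A call has 1 to 5 rows; each row is the pose to reach, as a shift and turn from the pose commanded when the call began, along the tool's axes at that moment; what a row does not reach only later rows make up. A row lasts 1/12 s, in which the tool goes at most 41.7 mm and 7.16 degrees, less where a joint would pass 70% of its speed; a pose out of reach is approached as far as the arm can. A call with a gripper value outside its range is refused whole. The fingers move at their own pace and stop on an object; "grip_force" is the grip in N (left out, the last holds). Time passes only in rows, so rows that repeat a pose let the fingers close. It gives the time, the measured TCP pose, the force, the opening and the grip force at its end, in the units of the state.
- get_obs(): the state, without advancing time (a new reading comes with each control period).
- optics.camera(name): name is "side" or "top" or "wrist"; returns a dict with "color" (384x512x3 uint8, red, green, blue), "depth" (384x512 float32, m along the optical axis (not along the pixel's ray), 0 where there is no reading), "K" (3x3 intrinsics, pixels), "R" (3x3) and "t" (3): a world point X has camera coordinates R X + t. Camera axes: x right, y down, z forward; pixel columns grow to the right and rows downward; lengths in m; the calibration is good to about 2 mm. A picture is of the moment at which its call begins.
- workorder.hand_in(): hands the job in; it is judged then, once.
The state is a dict: "clock": time; "joint_pos": joint angles; "joint_velocities": joint speeds; "tau": joint torques, N m; "position": TCP position; "ee_rot": TCP orientation; "ft_force": force on the tool from outside, world axes, zero at the start; "torque": the same for the moment, N m; "grip_width": opening from 0.0 (shut) to 1.0 (fully open); "grasp_force": force on a finger pad.
Only numpy, scipy, OpenCV 4.12 (cv2) and the standard library are available. Lean on these libraries where they do the work, as an engineer would, in place of code of your own. Each camera call takes 0.05 s, during which the arm holds its last target. There are 200 camera calls.

## Working session

There is one attempt and no reset: what is moved stays moved. The work goes in short steps, Python scripts to look and compute and a tool call to move; the robot and the scene stay as the last step left them, time stands still between calls to the robot, and variables do not carry over. Pictures are saved under pics/ and viewed, at most 10 in all, crops included, and the job is handed in when it is done.

Besides the shell and the picture viewer there is one more tool, called after "Call:" by a JSON object that holds its "method" and its "body", one argument or row to a line. jog_arm: Moves the arm, as the interface text tells. Its arguments: {"type":"object","properties":{"increments":{"type":"array"},"grip_force":{"type":"number"}},"required":["increments"]}

```bash
mkdir -p pics; ls; python3 - <<'E'
from workcell import get_obs, optics, workorder, manip
import cv2,numpy as np
o=get_obs();print({k:np.round(v,3) for k,v in o.items()});print([ (a,getattr(manip,a)) for a in dir(manip) if a[0]!='_'])
for n in ("top","side"):
    c=optics.camera(n);np.savez(f"{n}0.npz",**c);print(n,c['K'].round(1).tolist(),c['R'].round(3).tolist(),c['t'].round(3))
    cv2.imwrite(f"pics/{n}0.png",cv2.resize(c['color'][:,:,::-1],(800,600),interpolation=cv2.INTER_CUBIC))
E
```

```text
pics
{'clock': np.float64(0.0), 'joint_pos': array([-1.327,  0.333, -0.065,  1.461,  0.022,  1.35 , -0.089]), 'joint_velocities': array([ 0.001,  0.   , -0.001, -0.   ,  0.001, -0.002, -0.   ]), 'tau': array([-0.0000e+00, -6.2547e+01,  4.9000e-02, -3.9159e+01,  1.6000e-02,
        1.0000e-02, -0.0000e+00]), 'position': array([0.165, 0.603, 0.226]), 'ee_rot': array([ 0.133,  0.991, -0.001, -0.   ]), 'ft_force': array([-0.753,  0.257, -0.713]), 'torque': array([-0.03 ,  0.003,  0.038]), 'grasp_force': np.float64(0.0), 'grip_width': np.float64(0.999)}
[('MotionError', <class 'workcell.MotionError'>), ('tip_extent', 0.025)]
top [[379.5, 0.0, 253.0], [0.0, 379.5, 193.8], [0.0, 0.0, 1.0]] [[-0.001, -1.0, 0.019], [-0.989, -0.002, -0.145], [0.145, -0.019, -0.989]] [0.039 0.632 0.93 ]
side [[371.9, 0.0, 254.1], [0.0, 371.9, 193.9], [0.0, 0.0, 1.0]] [[-0.999, -0.035, 0.016], [-0.036, 0.745, -0.666], [0.012, -0.666, -0.746]] [0.6   0.043 1.058]
```

View pics/top0.png

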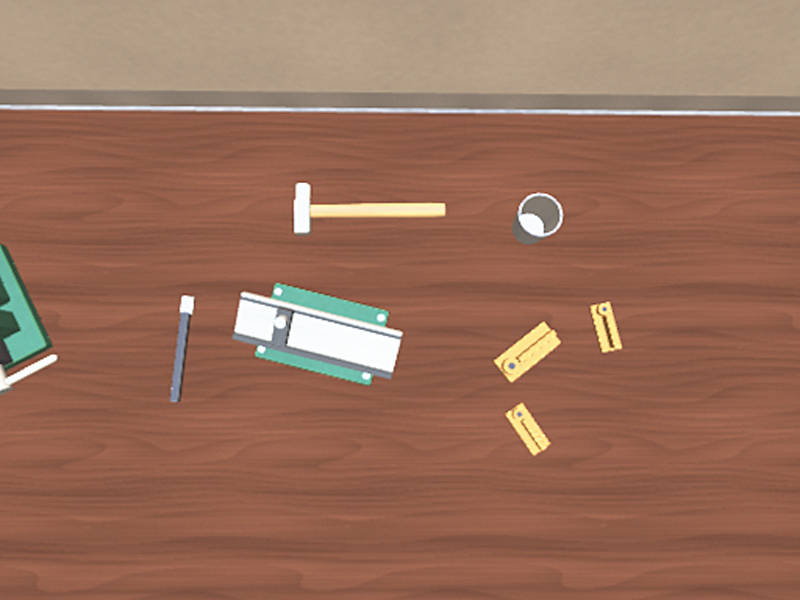

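View pics/side0.png

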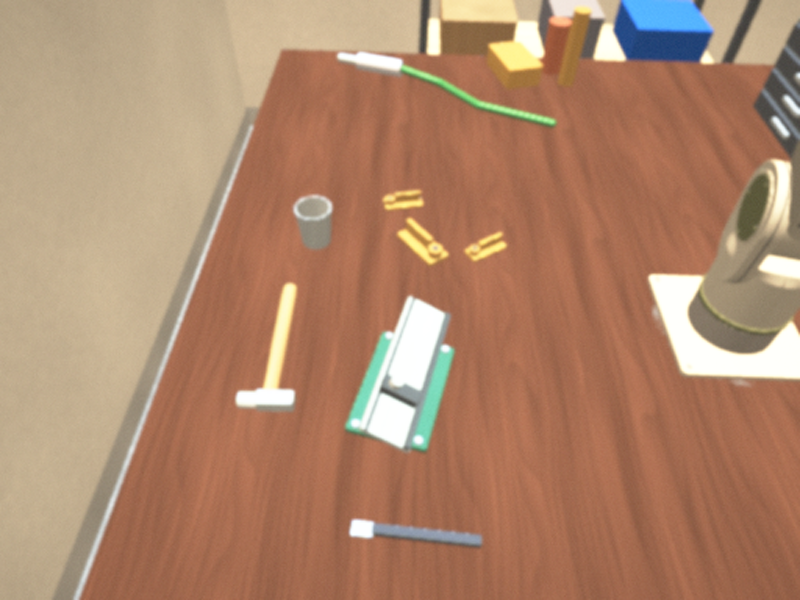

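The top view shows the fixture at about (320,335), the stop block and knob at (282,322), and the chisel on the left. There are three casting candidates: A (527,351), B (527,429) and C (605,327). A looks about 105 mm long and B and C about 85 mm, so A fits. I'll measure all three and confirm A in a crop.

```bash
cat > h.py <<'E'
import numpy as np,cv2
def load(n): return dict(np.load(n))
def world(c,uv,z):  # ray onto plane z
    uv=np.atleast_2d(uv).astype(float);d=np.c_[uv,np.ones(len(uv))]@np.linalg.inv(c['K']).T@c['R']
    o=-c['R'].T@c['t'];return o+d*((z-o[2])/d[:,2])[:,None]
def cloud(c):
    h,w=c['depth'].shape;u,v=np.meshgrid(np.arange(w),np.arange(h))
    p=np.stack([u,v,np.ones_like(u)],-1)@np.linalg.inv(c['K']).T*c['depth'][...,None]
    return (p-c['t'])@c['R']
def masks(c):
    hsv=cv2.cvtColor(c['color'],cv2.COLOR_RGB2HSV)
    return {'bronze':cv2.inRange(hsv,(15,80,120),(35,255,255)),'white':cv2.inRange(hsv,(0,0,190),(180,40,255)),'green':cv2.inRange(hsv,(65,60,40),(95,255,255))}
E
python3 - <<'E'
from h import *
for n in("top","side"):
    c=load(n+"0.npz");P=cloud(c);m=masks(c)
    for k in('bronze','white'):
        for ct in cv2.findContours(m[k],cv2.RETR_EXTERNAL,cv2.CHAIN_APPROX_NONE)[0]:
            if cv2.contourArea(ct)<100:continue
            w=world(c,ct[:,0],0.01)
            if not(.3<w[:,0].mean()<.85 and abs(w[:,1].mean())<.5):continue
            r=cv2.minAreaRect(w[:,:2].astype(np.float32))
            g=np.zeros_like(m[k]);cv2.drawContours(g,[ct],-1,1,-1);q=P[(g>0)&(c['depth']>0)]
            print(n,k,(ct[:,0].mean(0)*1.5625).round(),'ctr',np.round(r[0],3),'size',np.round(r[1],3),'ang',round(r[2],1),'z',np.percentile(q[:,2],[5,25,50,75,95]).round(3))
c=load("top0.npz");a=c['color'][180:300,300:410,::-1]
b=c['color'][170:255,140:265,::-1]
a=cv2.resize(a,(400,436),interpolation=cv2.INTER_CUBIC);b=cv2.resize(b,(400,436*0+272),interpolation=cv2.INTER_CUBIC)
b=np.vstack([b,np.zeros((164,400,3),np.uint8)]);cv2.imwrite("pics/crop.png",np.hstack([a,b]))
E
```

```text
top bronze [527. 429.] ctr [ 0.426 -0.18 ] size [0.084 0.037] ang 34.0 z [0.003 0.007 0.009 0.02  0.03 ]
top bronze [527. 351.] ctr [ 0.555 -0.185] size [0.048 0.115] ang 37.9 z [0.006 0.009 0.011 0.027 0.041]
top bronze [605. 327.] ctr [ 0.596 -0.319] size [0.083 0.036] ang 12.6 z [0.002 0.006 0.009 0.021 0.031]
top bronze [377. 214.] ctr [0.792 0.071] size [0.01  0.234] ang 1.0 z [0.015 0.018 0.02  0.022 0.024]
top white [343. 342.] ctr [0.57  0.128] size [0.186 0.057] ang 76.0 z [0.06  0.065 0.07  0.075 0.08 ]
top white [259. 320.] ctr [0.606 0.269] size [0.086 0.057] ang 76.0 z [0.059 0.065 0.071 0.077 0.108]
top white [321. 313.] ctr [0.618 0.165] size [0.282 0.01 ] ang 75.7 z [0.079 0.082 0.083 0.085 0.087]
top white [540. 214.] ctr [ 0.796 -0.215] size [0.074 0.077] ang 88.2 z [0.002 0.009 0.047 0.076 0.086]
top white [301. 208.] ctr [0.805 0.203] size [0.088 0.024] ang 1.2 z [0.001 0.023 0.025 0.026 0.028]
side bronze [280. 334.] ctr [0.803 0.057] size [0.029 0.235] ang 0.6 z [0.001 0.016 0.021 0.023 0.026]
side bronze [486. 246.] ctr [ 0.424 -0.184] size [0.101 0.048] ang 33.7 z [0.002 0.008 0.011 0.023 0.031]
side bronze [422. 242.] ctr [ 0.562 -0.193] size [0.06  0.142] ang 38.0 z [0.002 0.01  0.014 0.029 0.042]
side bronze [403. 200.] ctr [ 0.601 -0.325] size [0.085 0.062] ang 12.0 z [0.001 0.007 0.011 0.022 0.031]
side white [361. 528.] ctr [0.635 0.395] size [0.024 0.033] ang 86.1 z [0.    0.006 0.008 0.009 0.011]
side white [265. 397.] ctr [0.806 0.191] size [0.093 0.032] ang 2.5 z [0.016 0.024 0.026 0.028 0.029]
side white [399. 376.] ctr [0.588 0.116] size [0.3   0.091] ang 75.7 z [0.06  0.067 0.074 0.081 0.087]
```

View pics/crop.png

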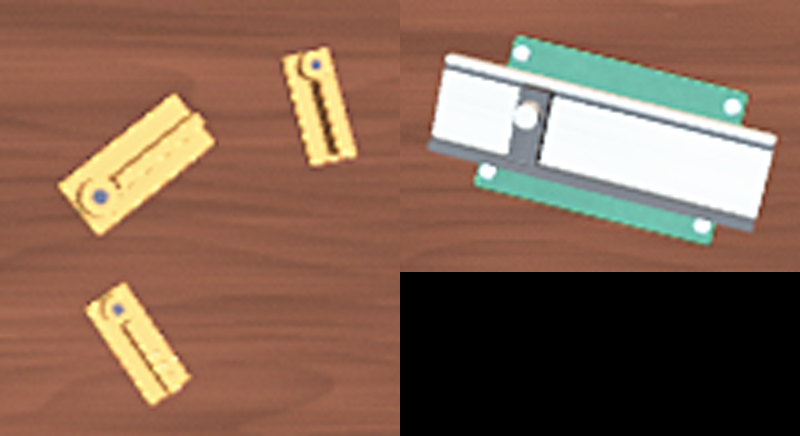

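The crop shows A (crop (137,165), boss at (100,197)) clearly larger than B (137,345) and C (320,107). It measures 115x48 mm with its rib at 41 mm, against 84x37x31 mm for the other two, so A is the one meant. The stop is at crop (528,125), on the bed's left half. Next come the precise frames.

```bash
cat >> h.py <<'E'
from scipy.spatial.transform import Rotation as Rn
def plan(p,R,off=None):
    "increment (tool axes) from present pose to TCP p, rotation matrix R"
    from workcell import get_obs
    o=get_obs();R0=Rn.from_quat(o['ee_rot']).as_matrix()
    print('t',round(float(o['clock']),2),'pos',o['position'].round(4),'F',o['ft_force'].round(1),'grip',round(float(o['grip_width']),3))
    d=R0.T@(np.asarray(p)-o['position']);r=Rn.from_matrix(R0.T@R).as_rotvec()
    print('shift',d.round(4),'turn',r.round(4),'rows',round(np.linalg.norm(d)/.0417,1),round(np.degrees(np.linalg.norm(r))/7.16,1))
def frame(ty,z): # tool R from y axis, z axis
    z=z/np.linalg.norm(z);y=ty-z*(ty@z);y/=np.linalg.norm(y);return np.c_[np.cross(y,z),y,z]
E
python3 - <<'E'
from h import *
out={}
for n in("top","side"):
    c=load(n+"0.npz");P=cloud(c);m=masks(c);v=c['depth']>0
    b=v&(m['bronze']>0)&(np.hypot(P[...,0]-.557,P[...,1]+.187)<.085)
    for lo,hi in((.006,.014),(.034,.048)):
        q=P[b&(P[...,2]>lo)&(P[...,2]<hi)]; r=cv2.minAreaRect(q[:,:2].astype(np.float32));print(n,'casting z',q[:,2].mean().round(4),np.round(r[0],4),np.round(r[1],4),round(r[2],1))
    w=v&(m['white']>0)&(P[...,2]>.055)&(P[...,2]<.095)&(np.hypot(P[...,0]-.585,P[...,1]-.16)<.2)
    q=P[w]
    for i in range(6):
        A=np.c_[q[:,:2],np.ones(len(q))];s=np.linalg.lstsq(A,q[:,2],rcond=None)[0];q=q[abs(q[:,2]-A@s)<.003]
    nrm=np.r_[-s[:2],1];nrm/=np.linalg.norm(nrm)
    print(n,'plane',s,'tilt',np.degrees(np.arccos(nrm[2])).round(2),'yaw',np.degrees(np.arctan2(-nrm[1],-nrm[0])).round(2),len(q))
    # bed long axis by white in-plane rect
    xh=-nrm.copy();xh[2]=0;xh/=np.linalg.norm(xh)
    r=cv2.minAreaRect(q[:,:2].astype(np.float32));print('  rect',np.round(r[0],4),np.round(r[1],4),round(r[2],2))
E
```

```text
top casting z 0.01 [ 0.5549 -0.1847] [0.046  0.1086] 37.9
top casting z 0.0399 [ 0.562  -0.1934] [0.0099 0.075 ] 37.8
top plane [ 0.38692384 -0.09852541 -0.13644603] tilt 21.77 yaw -14.29 2097
  rect [0.5813 0.1637] [0.2599 0.0639] 75.95
side casting z 0.0109 [ 0.5561 -0.1841] [0.0473 0.1135] 39.0
side casting z 0.0399 [ 0.562  -0.1933] [0.013  0.0761] 37.7
side plane [ 0.38422452 -0.09832966 -0.13337636] tilt 21.63 yaw -14.35 1989
  rect [0.5812 0.1637] [0.2635 0.0639] 75.62
```

```bash
cat >> h.py <<'E'
t=np.radians(22);yw=np.radians(-14.15)
xh=np.array([np.cos(yw),np.sin(yw),0]);BY=np.array([-np.sin(yw),np.cos(yw),0])
BX=np.cos(t)*xh+np.sin(t)*np.array([0,0,1]);BZ=np.cross(BX,BY);B=np.c_[BX,BY,BZ];B0=np.array([.5516,.1712,.060])
def bed(p): return (np.asarray(p)-B0)@B
def unbed(q): return B0+B@np.asarray(q)
CY=np.array([np.cos(np.radians(37.85)),np.sin(np.radians(37.85)),0])
RP=frame(CY,np.array([0,0,-1.]))           # pick
RB=frame(BX,-BZ)                           # bed
E
python3 - <<'E'
from h import *
for n in("top","side"):
    c=load(n+"0.npz");q=bed(cloud(c)[c['depth']>0]);q=q[(abs(q[:,1])<.16)&(abs(q[:,0]-.03)<.06)]
    s=q[(q[:,2]>.015)&(q[:,2]<.024)&(q[:,0]>.005)&(q[:,0]<.055)];print(n,'block y pct',np.percentile(s[:,1],[0,2,10,50,90,98,100]).round(4),'z',np.median(s[:,2]).round(4))
    s=q[(abs(q[:,2])<.003)];print(' surf x',np.percentile(s[:,0],[0,2,50,98,100]).round(4),'y',np.percentile(s[:,1],[0,1,99,100]).round(4),'z',np.median(s[:,2]).round(4))
    s=q[(q[:,2]>.0045)&(q[:,2]<.01)];print(' ledge x',np.percentile(s[:,0],[2,25,50,75,98]).round(4))
plan([.32,.34,.2],frame(np.array([np.cos(1.1),np.sin(1.1),0]),np.array([0,0,-1.])))
plan([.555,-.185,.15],RP)
E
```

```text
top block y pct [0.042  0.0422 0.043  0.0512 0.0633 0.0658 0.0667] z 0.0203
 surf x [-0.0112  0.0004  0.0341  0.0657  0.0672] y [-0.1301 -0.1276  0.1272  0.1299] z -0.0
 ledge x [-0.0098 -0.007  -0.0044 -0.0015  0.0453]
side block y pct [0.0427 0.0434 0.0465 0.06   0.0666 0.0672 0.0678] z 0.0214
 surf x [-0.011   0.0012  0.0343  0.0661  0.0669] y [-0.1318 -0.1281  0.1301  0.1317] z 0.0011
 ledge x [-0.0093 -0.0065 -0.0033 -0.0003  0.0572]
t 0.1 pos [0.1647 0.6026 0.2263] F [-0.1  0.4 -0.2] grip 0.999
shift [-0.219  -0.2123  0.0266] turn [-1.30e-03  2.00e-04  2.04e-01] rows 7.3 1.6
t 0.1 pos [0.1647 0.6026 0.2263] F [-0.1  0.4 -0.2] grip 0.999
shift [-0.5841 -0.6567  0.0771] turn [-1.200e-03  4.000e-04  6.434e-01] rows 21.2 5.1
```

Call:
{"method": "jog_arm", "body": {
  "increments": [
    [-0.031,-0.023,0,0,0,0,1],
    [-0.062,-0.046,0,0,0,0,1],
    [-0.092,-0.069,0,0,0,0,1],
    [-0.123,-0.092,0,0,0,0,1],
    [-0.154,-0.115,0,0,0,0,1]
  ]
}}

```text
clock: 0.52
position: [0.2837, 0.4496, 0.2267]
ee_rot: [0.133, 0.991, -0.0, -0.0]
ft_force: [0.5, 0.2, 0.1]
grip_width: 0.999
grasp_force: 0.0
```

Call:
{"method": "jog_arm", "body": {
  "increments": [
    [-0.031,-0.023,0,0,0,0,1],
    [-0.062,-0.046,0,0,0,0,1],
    [-0.092,-0.069,0,0,0,0,1],
    [-0.123,-0.092,0,0,0,0,1],
    [-0.154,-0.115,0,0,0,0,1]
  ]
}}

```text
clock: 0.93
position: [0.4019, 0.298, 0.2269]
ee_rot: [0.133, 0.991, 0.0, -0.0]
ft_force: [0.7, 1.5, 0.3]
grip_width: 1.001
grasp_force: 0.0
```

Call:
{"method": "jog_arm", "body": {
  "increments": [
    [-0.022,-0.034,0,0,0,0,1],
    [-0.044,-0.068,0,0,0,0,1],
    [-0.066,-0.102,0,0,0,0,1],
    [-0.088,-0.136,0,0,0,0,1],
    [-0.11,-0.17,0,0,0,0,1]
  ]
}}

```text
clock: 1.35
position: [0.4625, 0.1048, 0.2269]
ee_rot: [0.133, 0.991, 0.0, -0.0]
ft_force: [1.2, 0.9, -0.4]
grip_width: 1.002
grasp_force: 0.0
```

```bash
python3 - <<'E'
from h import *
plan([.555,-.185,.15],RP)
E
```

```text
t 1.35 pos [0.4625 0.1048 0.2269] F [ 1.2  0.9 -0.4] grip 1.002
shift [-0.1656 -0.2552  0.0768] turn [ 2.000e-04 -3.000e-04  6.434e-01] rows 7.5 5.1
```

Call:
{"method": "jog_arm", "body": {
  "increments": [
    [-0.022,-0.034,0,0,0,0.11,1],
    [-0.044,-0.068,0,0,0,0.22,1],
    [-0.066,-0.102,0,0,0,0.33,1],
    [-0.088,-0.136,0,0,0,0.44,1],
    [-0.11,-0.17,0,0,0,0.55,1]
  ]
}}

```text
clock: 1.77
position: [0.5239, -0.0881, 0.227]
ee_rot: [0.4, 0.917, 0.0, 0.0]
ft_force: [1.4, 0.8, -0.2]
grip_width: 1.002
grasp_force: 0.0
```

```bash
python3 - <<'E'
from h import *
plan([.555,-.185,.14],RP)
E
```

```text
t 1.77 pos [ 0.5239 -0.0881  0.227 ] F [ 1.4  0.8 -0.2] grip 1.002
shift [-0.0922 -0.0432  0.087 ] turn [ 0.0004 -0.      0.0882] rows 3.2 0.7
```

Call:
{"method": "jog_arm", "body": {
  "increments": [
    [-0.026,-0.012,0.022,0,0,0.03,1],
    [-0.052,-0.024,0.044,0,0,0.06,1],
    [-0.078,-0.036,0.066,0,0,0.088,1],
    [-0.092,-0.043,0.087,0,0,0.088,1],
    [-0.092,-0.043,0.087,0,0,0.088,1]
  ]
}}

```text
clock: 2.18
position: [0.5529, -0.186, 0.1355]
ee_rot: [0.439, 0.898, -0.002, -0.003]
ft_force: [-1.2, 0.8, -0.6]
grip_width: 1.002
grasp_force: 0.0
```

```bash
python3 - <<'E'
from h import *
from workcell import optics
c=optics.camera("wrist");np.savez("w1.npz",**c);cv2.imwrite("pics/w1.png",c['color'][:,:,::-1])
P=cloud(c);m=masks(c)['bronze']
for lo,hi in((.006,.014),(.034,.048)):
    q=P[(c['depth']>0)&(m>0)&(P[...,2]>lo)&(P[...,2]<hi)&(np.hypot(P[...,0]-.557,P[...,1]+.187)<.085)]
    if len(q)>20: r=cv2.minAreaRect(q[:,:2].astype(np.float32));print(q[:,2].mean(),r)
plan([.555,-.185,.040],RP)
E
```

```text
0.009869747641764591 ((0.5555644035339355, -0.1856549084186554), (0.046062007546424866, 0.11024564504623413), 37.817596435546875)
0.039766459806592026 ((0.5625507831573486, -0.1945667266845703), (0.009896191768348217, 0.07607413828372955), 37.783756256103516)
t 2.23 pos [ 0.5537 -0.1842  0.1375] F [ 0.7  0.5 -0.1] grip 0.999
shift [-0.0016  0.001   0.0975] turn [-0.0042 -0.0024  0.0023] rows 2.3 0.0
```

View pics/w1.png

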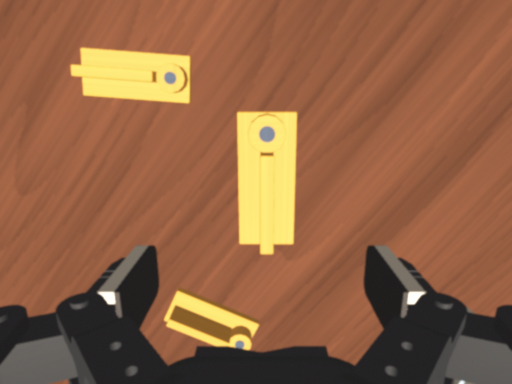

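The wrist view shows A at (267,180), its rib upright and centred between the fingers, with C at (135,75) and B at (210,320) clear of them. The measured position agrees to 1 mm, so I'm descending.

Call:
{"method": "jog_arm", "body": {
  "increments": [
    [-0.001,0.001,0.03,-0.004,-0.002,0.002,1],
    [-0.001,0.001,0.06,-0.004,-0.002,0.002,1],
    [-0.001,0.001,0.085,-0.004,-0.002,0.002,1],
    [-0.001,0.001,0.097,-0.004,-0.002,0.002,1],
    [-0.001,0.001,0.097,-0.004,-0.002,0.002,1]
  ]
}}

```text
clock: 2.65
position: [0.5557, -0.1813, 0.0413]
ee_rot: [0.437, 0.899, 0.001, 0.0]
ft_force: [-0.2, 1.4, 0.6]
grip_width: 0.998
grasp_force: 0.0
```

Call:
{"method": "jog_arm", "body": {
  "increments": [
    [0,0,0,0,0,0,0],
    [0,0,0,0,0,0,-0.5],
    [0,0,0,0,0,0,-1],
    [0,0,0,0,0,0,-1],
    [0,0,0,0,0,0,-1]
  ],
  "grip_force": 50
}}

```text
clock: 3.07
position: [0.5574, -0.1828, 0.0439]
ee_rot: [0.438, 0.899, 0.002, 0.002]
ft_force: [0.3, 0.5, 0.2]
grip_width: 0.301
grasp_force: 0.0
```

Call:
{"method": "jog_arm", "body": {
  "increments": [
    [0,0,0,0,0,0,-1],
    [0,0,0,0,0,0,-1],
    [0,0,0,0,0,0,-1],
    [0,0,0,0,0,0,-1],
    [0,0,0,0,0,0,-1]
  ]
}}

```text
clock: 3.48
position: [0.5568, -0.1828, 0.0429]
ee_rot: [0.438, 0.899, 0.001, 0.002]
ft_force: [0.7, 0.6, -1.3]
grip_width: -0.0
grasp_force: 0.0
```

```bash
python3 - <<'E'
from h import *
from workcell import optics
c=optics.camera("wrist");np.savez("w2.npz",**c);s=optics.camera("side");np.savez("s2.npz",**s)
b=cv2.resize(s['color'][110:200,220:340,::-1],(512,384),interpolation=cv2.INTER_CUBIC)
cv2.imwrite("pics/w2.png",cv2.resize(np.hstack([c['color'][:,:,::-1],b]),(800,300)))
plan([.5553,-.1853,.040],RP)
E
```

```text
t 3.58 pos [ 0.5568 -0.1828  0.0429] F [0.2 0.1 0.4] grip 0.002
shift [-0.001  -0.0028  0.0029] turn [0.004  0.0018 0.0033] rows 0.1 0.0
```

View pics/w2.png

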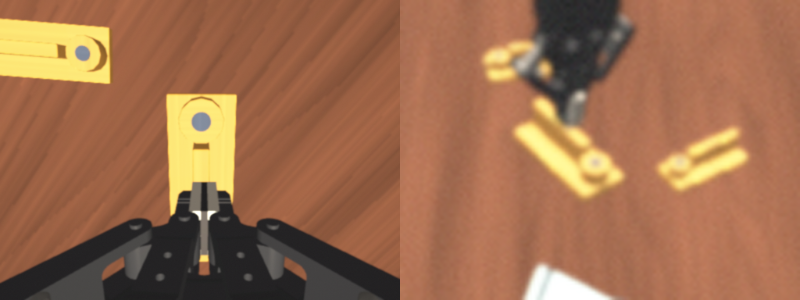

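```bash
python3 - <<'E'
from h import *
from workcell import get_obs
o=get_obs();R=Rn.from_quat(o['ee_rot']).as_matrix()
for f in("w2.npz","s2.npz"):
    c=load(f);P=cloud(c);q=P[c['depth']>0];col=c['color'][c['depth']>0].astype(int)
    l=(q-o['position'])@R
    k=(np.abs(l[:,:2])<[.02,.03]).all(1)&(col.max(1)-col.min(1)<45)
    print(f,'gripper pts tool z max',np.percentile(l[k,2],[1,50,95,99,100]).round(4),'tip xy',l[k][l[k,2]>np.percentile(l[k,2],95)].mean(0).round(4))
    b=masks(c)['bronze'][c['depth']>0]>0;q=q[b&(q[:,2]>.034)&(q[:,2]<.05)&(np.hypot(q[:,0]-.557,q[:,1]+.187)<.085)]
    print(' rib',len(q),cv2.minAreaRect(q[:,:2].astype(np.float32)),q[:,2].mean())
c=load("w2.npz")
for v in range(225,350,12): print(v,[ (round(float(c['depth'][v,u]),3)) for u in(235,250,256,262,268,275,290)])
E
```

```text
w2.npz gripper pts tool z max [-0.0968 -0.0695 -0.0286 -0.015  -0.0082] tip xy [ 0.008  -0.0005 -0.0202]
 rib 1055 ((0.562629759311676, -0.19451485574245453), (0.009830060414969921, 0.07678499817848206), 38.074127197265625) 0.0395759558916428
s2.npz gripper pts tool z max [-0.4135 -0.0864 -0.0257 -0.0172 -0.0142] tip xy [ 0.0076  0.005  -0.0208]
 rib 63 ((0.563408374786377, -0.19162914156913757), (0.011950301006436348, 0.07427558302879333), 38.29850769042969) 0.04003131828099652
225 [0.192, 0.16, 0.16, 0.161, 0.193, 0.191, 0.192]
237 [0.193, 0.144, 0.144, 0.146, 0.143, 0.144, 0.194]
249 [0.142, 0.133, 0.134, 0.133, 0.133, 0.132, 0.144]
261 [0.132, 0.123, 0.124, 0.122, 0.122, 0.123, 0.132]
273 [0.11, 0.114, 0.116, 0.116, 0.117, 0.114, 0.11]
285 [0.106, 0.106, 0.118, 0.118, 0.106, 0.105, 0.106]
297 [0.1, 0.101, 0.12, 0.119, 0.106, 0.098, 0.1]
309 [0.084, 0.1, 0.12, 0.121, 0.11, 0.089, 0.085]
321 [0.081, 0.11, 0.122, 0.123, 0.109, 0.09, 0.081]
333 [0.075, 0.11, 0.177, 0.176, 0.111, 0.091, 0.077]
345 [0.072, 0.11, 0.225, 0.225, 0.11, 0.091, 0.074]
```

```bash
python3 - <<'E'
from h import *
from workcell import get_obs, manip
o=get_obs();R=Rn.from_quat(o['ee_rot']).as_matrix();print(repr(manip.tip_extent),o['position'],o['ee_rot'])
c=load("w2.npz");P=cloud(c)
print('cam centre tool',((-c['R'].T@c['t']-o['position'])@R).round(4),'cam axis tool',(R.T@c['R'][2]).round(3))
for v in range(205,300,8): print(v,*[(((P[v,u]-o['position'])@R).round(3).tolist(),c['color'][v,u].tolist()) for u in(252,262,272)])
s=load("s2.npz");P=cloud(s)
uv=s['K']@(s['R']@(o['position']+R@np.array([0,0,.025]))+s['t']);uv=uv[:2]/uv[2];print('predicted tip px side',uv, 'in crop', (uv-[220,110])*np.array([400/120,300/90])+[400,0])
E
```

```text
0.025 [ 0.55681463 -0.1827921   0.0429489 ] [0.43806974 0.89893828 0.00139699 0.00171135]
cam centre tool [ 0.0669 -0.0006 -0.1467] cam axis tool [-0.268  0.     0.963]
205 ([0.019, -0.005, 0.003], [254, 238, 126]) ([0.019, -0.0, 0.002], [253, 231, 120]) ([0.009, 0.005, 0.033], [253, 231, 120])
213 ([0.015, -0.005, 0.003], [254, 238, 125]) ([0.015, -0.0, 0.002], [253, 230, 118]) ([0.005, 0.005, 0.033], [253, 231, 120])
221 ([0.011, -0.005, 0.004], [254, 237, 126]) ([0.011, -0.0, 0.003], [253, 230, 119]) ([0.0, 0.005, 0.032], [253, 231, 120])
229 ([0.007, -0.005, 0.004], [254, 237, 125]) ([0.007, -0.0, 0.004], [253, 230, 118]) ([-0.005, 0.006, 0.033], [253, 231, 120])
237 ([0.01, -0.004, -0.013], [124, 115, 104]) ([0.009, -0.0, -0.011], [31, 30, 31]) ([0.009, 0.004, -0.011], [123, 114, 103])
245 ([0.009, -0.004, -0.02], [123, 115, 103]) ([0.01, -0.0, -0.02], [32, 29, 31]) ([0.01, 0.004, -0.021], [124, 115, 104])
253 ([0.01, -0.004, -0.028], [123, 115, 103]) ([0.01, -0.0, -0.029], [32, 31, 32]) ([0.009, 0.004, -0.027], [123, 115, 104])
261 ([0.01, -0.004, -0.035], [123, 115, 103]) ([0.01, -0.0, -0.035], [32, 30, 31]) ([0.01, 0.003, -0.035], [122, 114, 103])
269 ([0.01, -0.004, -0.04], [176, 168, 148]) ([0.01, -0.0, -0.041], [51, 47, 44]) ([0.01, 0.003, -0.04], [177, 170, 151])
277 ([0.011, -0.003, -0.047], [47, 44, 43]) ([0.008, -0.0, -0.042], [133, 123, 112]) ([0.011, 0.003, -0.048], [36, 35, 35])
285 ([0.011, -0.003, -0.052], [36, 35, 36]) ([0.004, -0.0, -0.041], [132, 121, 111]) ([0.011, 0.003, -0.052], [36, 34, 35])
293 ([0.01, -0.003, -0.055], [41, 40, 41]) ([0.001, -0.0, -0.041], [131, 120, 109]) ([0.011, 0.003, -0.057], [37, 36, 36])
predicted tip px side [269.89689161 154.11391238] in crop [566.32297204 147.04637459]
```

The picture shows the shut fingertips (at (205,190)) hovering over the rib. The pads' tips are about 8 mm behind the reported TCP instead of 25 mm ahead, so the real tool stands about 33 mm farther back than stated. I'll correct for that by going about 37 mm lower.

Call:
{"method": "jog_arm", "body": {
  "increments": [
    [-0.001,-0.003,0,0.004,0.002,0.003,1],
    [-0.001,-0.003,0,0.004,0.002,0.003,1],
    [-0.001,-0.003,0,0.004,0.002,0.003,1],
    [-0.001,-0.003,0,0.004,0.002,0.003,1],
    [-0.001,-0.003,0,0.004,0.002,0.003,1]
  ]
}}

```text
clock: 4.0
position: [0.5551, -0.1854, 0.043]
ee_rot: [0.439, 0.898, 0.0, 0.0]
ft_force: [-0.1, 0.2, -0.5]
grip_width: 0.708
grasp_force: 0.0
```

Call:
{"method": "jog_arm", "body": {
  "increments": [
    [0,0,0,0,0,0,1],
    [0,0,0.01,0,0,0,1],
    [0,0,0.02,0,0,0,1],
    [0,0,0.03,0,0,0,1],
    [0,0,0.036,0,0,0,1]
  ]
}}

```text
clock: 4.42
position: [0.5542, -0.1851, 0.0049]
ee_rot: [0.439, 0.898, -0.0, -0.001]
ft_force: [-0.1, -0.0, -0.2]
grip_width: 1.0
grasp_force: 0.0
```

Call:
{"method": "jog_arm", "body": {
  "increments": [
    [0,0,0,0,0,0,0.5],
    [0,0,0,0,0,0,0],
    [0,0,0,0,0,0,-0.3],
    [0,0,0,0,0,0,-0.6],
    [0,0,0,0,0,0,-0.6]
  ]
}}

```text
clock: 4.83
position: [0.5554, -0.1855, 0.0074]
ee_rot: [0.439, 0.898, 0.0, 0.0]
ft_force: [-0.0, 0.2, -0.4]
grip_width: 0.3
grasp_force: 0.0
```

```bash
python3 - <<'E'
from h import *
from workcell import optics,get_obs
c=optics.camera("wrist");np.savez("w3.npz",**c)
o=get_obs();R=Rn.from_quat(o['ee_rot']).as_matrix();q=cloud(c)[c['depth']>0];col=c['color'][c['depth']>0].astype(int)
l=(q-o['position'])@R;k=(abs(l[:,0])<.02)&(abs(l[:,1])<.045)&(col.max(1)-col.min(1)<35)&(abs(l[:,1])>.006)&(l[:,2]<.004)
for s in(-1,1):
    a=l[k&(s*l[:,1]>0)];a=a[a[:,2]>-.045];print(s,np.percentile(a[:,2],[50,98,100]).round(4),'inner |y|',np.percentile(abs(a[:,1]),[1,10,50]).round(4))
plan([.5553,-.1853,.006],RP)
E
```

```text
-1 [-0.0317 -0.0115 -0.0088] inner |y| [0.0134 0.0136 0.0166]
1 [-0.0318 -0.0117 -0.0085] inner |y| [0.012  0.0122 0.0155]
t 4.88 pos [ 0.5554 -0.1855  0.0073] F [-0.1  0.   0.1] grip 0.211
shift [0.0002 0.0001 0.0013] turn [0.0005 0.0004 0.0003] rows 0.0 0.0
```

Call:
{"method": "jog_arm", "body": {
  "increments": [
    [0,0,0.001,0,0,0,-1],
    [0,0,0.001,0,0,0,-1],
    [0,0,0.001,0,0,0,-1],
    [0,0,0.001,0,0,0,-1],
    [0,0,0.001,0,0,0,-1]
  ],
  "grip_force": 60
}}

```text
clock: 5.3
position: [0.5557, -0.1853, 0.0069]
ee_rot: [0.439, 0.898, 0.0, 0.0]
ft_force: [-3.4, 1.3, 8.9]
grip_width: 0.108
grasp_force: 58.9
```

Call:
{"method": "jog_arm", "body": {
  "increments": [
    [0,0,-0.01,0,0,0,-1],
    [0,0,-0.04,0,0,0,-1],
    [0,0,-0.08,0,0,0,-1],
    [0,0,-0.12,0,0,0,-1],
    [0,0,-0.15,0,0,0,-1]
  ]
}}

```text
clock: 5.72
position: [0.5547, -0.1858, 0.1588]
ee_rot: [0.44, 0.898, -0.0, 0.0]
ft_force: [0.8, -0.7, -7.5]
grip_width: 0.103
grasp_force: 59.8
```

```bash
python3 - <<'E'
from h import *
from workcell import optics,get_obs
c=optics.camera("wrist");np.savez("w4.npz",**c)
o=get_obs();R=Rn.from_quat(o['ee_rot']).as_matrix();m=masks(c)['bronze'];k=(c['depth']>0)&(m>0)
l=(cloud(c)-o['position'])@R;z=l[k]
z=z[(abs(z[:,1])<.05)&(abs(z[:,0])<.08)&(z[:,2]<.05)]
print(np.percentile(z[:,2],[1,10,30,50,70,90,99]).round(4),z.min(0).round(4),z.max(0).round(4))
p=z[abs(z[:,2]-np.percentile(z[:,2],60))<.006]
A=np.c_[p[:,:2],np.ones(len(p))];s=np.linalg.lstsq(A,p[:,2],rcond=None)[0];print('plate plane',s.round(4),cv2.minAreaRect(p[:,:2].astype(np.float32)))
h=.035/np.cos(np.radians(22))
print('TCP over bed start');plan(unbed([.045,-.05,.10]),RB)
E
```

```text
[-0.0355 -0.0275 -0.0161 -0.0059  0.0024  0.0031  0.0041] [-0.0523 -0.028  -0.0744] [0.0579 0.0209 0.0092]
plate plane [-0.0017  0.0041  0.0026] ((0.002844706177711487, -0.0023061148822307587), (0.11020459234714508, 0.04623856022953987), 0.15596799552440643)
TCP over bed start
t 5.77 pos [ 0.5574 -0.1868  0.1643] F [ 3.3 -1.5 -0.4] grip 0.106
shift [ 0.2522  0.1782 -0.0057] turn [-0.3493 -0.1712  0.8958] rows 7.4 7.8
```

Call:
{"method": "jog_arm", "body": {
  "increments": [
    [0.03,0.021,-0.002,-0.042,-0.0205,0.1075,-1],
    [0.06,0.042,-0.004,-0.084,-0.041,0.215,-1],
    [0.09,0.064,-0.006,-0.126,-0.062,0.3225,-1],
    [0.12,0.085,-0.008,-0.168,-0.082,0.43,-1],
    [0.15,0.107,-0.01,-0.21,-0.103,0.5375,-1]
  ]
}}

```text
clock: 6.18
position: [0.547, -0.0223, 0.1639]
ee_rot: [0.634, 0.767, 0.06, 0.079]
ft_force: [1.0, -0.5, -7.6]
grip_width: 0.109
grasp_force: 59.9
```

```bash
python3 - <<'E'
from h import *
plan(unbed([.035,-.05,.09]),RB)
E
```

```text
t 6.18 pos [ 0.547  -0.0223  0.1639] F [ 1.  -0.5 -7.6] grip 0.109
shift [0.1447 0.0177 0.0043] turn [-0.1779 -0.081   0.4282] rows 3.5 3.8
```

Call:
{"method": "jog_arm", "body": {
  "increments": [
    [0.036,0.004,0.001,-0.045,-0.02,0.107,-1],
    [0.072,0.009,0.002,-0.09,-0.04,0.214,-1],
    [0.108,0.013,0.003,-0.134,-0.061,0.321,-1],
    [0.145,0.018,0.004,-0.178,-0.081,0.428,-1],
    [0.145,0.018,0.004,-0.178,-0.081,0.428,-1]
  ]
}}

```text
clock: 6.6
position: [0.5392, 0.1044, 0.157]
ee_rot: [0.755, 0.632, 0.105, 0.14]
ft_force: [1.6, -0.2, -7.1]
grip_width: 0.107
grasp_force: 59.9
```

Call:
{"method": "jog_arm", "body": {
  "increments": [
    [0,0,0,0,0,0,-1],
    [0,0,0,0,0,0,-1],
    [0,0,0,0,0,0,-1]
  ]
}}

```text
clock: 6.85
position: [0.5398, 0.103, 0.157]
ee_rot: [0.753, 0.634, 0.104, 0.14]
ft_force: [-0.2, -0.3, -7.0]
grip_width: 0.102
grasp_force: 59.9
```

```bash
cat >> h.py <<'E'
def look(name):
    from workcell import optics,get_obs
    for n in("wrist","top","side"):
        o=get_obs();R=Rn.from_quat(o['ee_rot']).as_matrix()
        c=optics.camera(n);np.savez(f"{name}_{n}.npz",**c);P=cloud(c);v=c['depth']>0;m=masks(c)
        q=bed(P[v]);br=m['bronze'][v]>0;wh=m['white'][v]>0
        tb=bed(o['position']);z=q[br&(np.hypot(q[:,0]-tb[0],q[:,1]-tb[1])<.1)]
        if len(z)<50: print(n,'no casting');continue
        # plate top: densest height
        hgt,e=np.histogram(z[:,2],np.arange(-.02,.2,.002));zz=e[hgt.argmax()]+.001
        p=z[abs(z[:,2]-zz)<.004];A=np.c_[p[:,:2],np.ones(len(p))];s=np.linalg.lstsq(A,p[:,2],rcond=None)[0]
        r=cv2.minAreaRect(p[:,:2].astype(np.float32));w=q[wh&(abs(q[:,2])<.006)&(q[:,0]>.005)&(q[:,0]<.06)]
        k=q[(q[:,2]>.015)&(q[:,2]<.024)&(q[:,0]>.005)&(q[:,0]<.06)&(q[:,1]>.02)&~br]
        print(n,'TCP',tb.round(4),'plate top z',p[:,2].mean().round(4),'slopes',s[:2].round(3),'x',np.percentile(p[:,0],[0,1,99,100]).round(4),'y',np.percentile(p[:,1],[0,1,99,100]).round(4),'rect',np.round(r[0]+r[1]+(r[2],),4),'bed z',(np.median(w[:,2]).round(4) if len(w)>20 else None),'stop y',np.percentile(k[:,1],[0,2]).round(4) if len(k)>20 else None)
    plan(o['position'],RB)
E
python3 - <<'E'
from h import *
look("L1")
E
```

```text
wrist TCP [ 0.0412 -0.069   0.088 ] plate top z 0.0907 slopes [-0.034 -0.003] x [0.0146 0.0157 0.0629 0.0647] y [-0.1237 -0.1198 -0.0138 -0.0126] rect [ 0.0412 -0.0686  0.0461  0.1094  4.4084] bed z -0.0 stop y [0.042  0.0423]
top TCP [ 0.0417 -0.0694  0.0881] plate top z 0.0907 slopes [-0.035 -0.003] x [0.0162 0.0184 0.0674 0.0681] y [-0.1247 -0.1229 -0.0149 -0.0132] rect [ 0.0423 -0.0689  0.0461  0.1088  4.0528] bed z -0.0001 stop y [0.0421 0.0422]
side TCP [ 0.0421 -0.0695  0.0881] plate top z 0.0917 slopes [-0.029 -0.011] x [0.0173 0.0175 0.067  0.0674] y [-0.1246 -0.1207 -0.0129 -0.0121] rect [ 0.0428 -0.0683  0.0462  0.1102  4.1518] bed z 0.0014 stop y [0.0423 0.0436]
t 7.0 pos [0.5406 0.1025 0.1576] F [-0.5  0.2 -7.8] grip 0.106
shift [-0.0001 -0.0001  0.0001] turn [-0.0316 -0.0065  0.0719] rows 0.0 0.6
```

```bash
python3 - <<'E'
from h import *
plan(unbed([.031,-.05,.035]),RB)
E
```

```text
t 7.0 pos [0.5406 0.1025 0.1576] F [-0.5  0.2 -7.8] grip 0.106
shift [ 0.0197 -0.0081  0.0536] turn [-0.0316 -0.0065  0.0719] rows 1.4 0.6
```

Call:
{"method": "jog_arm", "body": {
  "increments": [
    [0.02,-0.008,0.02,-0.032,-0.0065,0.072,-1],
    [0.02,-0.008,0.04,-0.032,-0.0065,0.072,-1],
    [0.02,-0.008,0.0535,-0.032,-0.0065,0.072,-1],
    [0.02,-0.008,0.0535,-0.032,-0.0065,0.072,-1],
    [0.02,-0.008,0.0535,-0.032,-0.0065,0.072,-1]
  ]
}}

```text
clock: 7.42
position: [0.5546, 0.1193, 0.1041]
ee_rot: [0.774, 0.603, 0.117, 0.151]
ft_force: [0.7, 0.7, -6.6]
grip_width: 0.106
grasp_force: 60.0
```

```bash
python3 - <<'E'
from h import *
look("L2");plan(unbed([.031,-.05,.012]),RB)
E
```

```text
wrist TCP [ 0.031  -0.0496  0.0351] plate top z 0.0376 slopes [-0.002 -0.01 ] x [0.0082 0.0086 0.0535 0.054 ] y [-0.1042 -0.1004  0.0053  0.0055] rect [ 0.0312 -0.0493  0.0457  0.1098  0.103 ] bed z -0.0001 stop y [0.0423 0.0424]
top TCP [ 0.0316 -0.049   0.0358] plate top z 0.0386 slopes [ 0.003 -0.008] x [0.0089 0.0092 0.0552 0.0557] y [-0.1038 -0.1022  0.0052  0.0058] rect [ 3.23000e-02 -4.90000e-02  1.09700e-01  4.68000e-02  8.99665e+01] bed z -0.0002 stop y [0.0419 0.0422]
side TCP [ 0.0319 -0.0485  0.0362] plate top z 0.0402 slopes [ 0.    -0.003] x [0.0101 0.0103 0.0559 0.056 ] y [-0.1025 -0.0986  0.0074  0.0086] rect [ 0.0332 -0.0469  0.0458  0.1109  0.2837] bed z 0.0012 stop y [0.0426 0.0435]
t 7.57 pos [0.5553 0.1205 0.1057] F [ 0.3 -0.7 -7.3] grip 0.106
shift [-0.0002 -0.0001  0.0001] turn [ 0.0023 -0.0021  0.0001] rows 0.0 0.0
t 7.57 pos [0.5553 0.1205 0.1057] F [ 0.3 -0.7 -7.3] grip 0.106
shift [-0.0018 -0.001   0.0244] turn [ 0.0023 -0.0021  0.0001] rows 0.6 0.0
```

Call:
{"method": "jog_arm", "body": {
  "increments": [
    [-0.002,-0.001,0.012,0.002,-0.002,0,-1],
    [-0.002,-0.001,0.022,0.002,-0.002,0,-1],
    [-0.002,-0.001,0.026,0.002,-0.002,0,-1],
    [-0.002,-0.001,0.026,0.002,-0.002,0,-1],
    [-0.002,-0.001,0.026,0.002,-0.002,0,-1]
  ]
}}

```text
clock: 7.98
position: [0.5629, 0.1164, 0.08]
ee_rot: [0.774, 0.604, 0.116, 0.151]
ft_force: [-0.0, -0.4, -7.4]
grip_width: 0.105
grasp_force: 59.9
```

```bash
python3 - <<'E'
from h import *
from workcell import get_obs
o=get_obs();print(bed(o['position']).round(4),(B.T@o['ft_force']).round(1));plan(unbed([.031,-.05,.007]),RB)
E
```

```text
[ 0.0301 -0.0504  0.0095] [-2.7 -0.4 -6.9]
t 7.98 pos [0.5629 0.1164 0.08  ] F [-0.  -0.4 -7.4] grip 0.105
shift [0.0004 0.0009 0.0025] turn [-0.001   0.0013  0.0011] rows 0.1 0.0
```

Call:
{"method": "jog_arm", "body": {
  "increments": [
    [0,0,0.001,0,0,0,-1],
    [0,0,0.002,0,0,0,-1],
    [0,0,0.0025,0,0,0,-1],
    [0,0,0.003,0,0,0,-1],
    [0,0,0.003,0,0,0,-1]
  ]
}}

```text
clock: 8.4
position: [0.5639, 0.1164, 0.0779]
ee_rot: [0.774, 0.604, 0.117, 0.15]
ft_force: [-10.2, -2.0, 5.8]
grip_width: 0.103
grasp_force: 62.2
```

```bash
python3 - <<'E'
from h import *
from workcell import get_obs
o=get_obs();print(bed(o['position']).round(4),(B.T@o['ft_force']).round(1),o['torque'].round(2))
look("L3")
E
```

```text
[ 0.0302 -0.0501  0.0071] [-6.6 -4.4  8.9] [ 0.02  1.61 -0.07]
wrist TCP [ 0.0302 -0.0501  0.0071] plate top z 0.0098 slopes [-0.001 -0.002] x [0.0075 0.0079 0.0528 0.0532] y [-0.105  -0.1014  0.0049  0.0051] rect [ 3.03000e-02 -4.99000e-02  1.10200e-01  4.57000e-02  8.99004e+01] bed z -0.0001 stop y [0.0421 0.0424]
top TCP [ 0.0302 -0.0502  0.0071] plate top z 0.0099 slopes [-0.003 -0.002] x [0.0075 0.0086 0.0534 0.0543] y [-0.1027 -0.1026  0.0041  0.0046] rect [ 0.0307 -0.0491  0.0466  0.1074  0.2775] bed z -0.0002 stop y [0.0419 0.0422]
side TCP [ 0.0303 -0.0501  0.0071] plate top z 0.0112 slopes [-0.004 -0.006] x [0.0097 0.0104 0.0541 0.0542] y [-0.1034 -0.1011  0.0058  0.0063] rect [ 0.0326 -0.0484  0.0444  0.1095  0.798 ] bed z 0.0013 stop y [0.0424 0.0438]
t 8.55 pos [0.5639 0.1164 0.078 ] F [-9.2 -1.8  4.7] grip 0.104
shift [-0.  0.  0.] turn [-0.0008  0.0004  0.0008] rows 0.0 0.0
```

The casting is flat on the bed: plate top at 9.8 mm, 37 mm short of the stop, edge about 7.5 mm above the ledge. I'll slide it down to the ledge now.

Call:
{"method": "jog_arm", "body": {
  "increments": [
    [0,-0.0015,-0.0003,0,0,0,-1],
    [0,-0.003,-0.0003,0,0,0,-1],
    [0,-0.0045,-0.0003,0,0,0,-1],
    [0,-0.006,-0.0003,0,0,0,-1],
    [0,-0.006,-0.0003,0,0,0,-1]
  ]
}}

```text
clock: 8.97
position: [0.5589, 0.1181, 0.0758]
ee_rot: [0.774, 0.604, 0.117, 0.151]
ft_force: [-1.4, -0.9, 1.0]
grip_width: 0.106
grasp_force: 61.3
```

```bash
cat >> h.py <<'E'
def f():
    from workcell import get_obs
    o=get_obs();print('TCP bed',bed(o['position']).round(4),'F bed',(B.T@o['ft_force']).round(1),'Fgrip',round(float(o['grasp_force']),1),'width',round(float(o['grip_width']),3),'t',round(float(o['clock']),2))
E
python3 -c "
from h import *
f()"
```

```text
TCP bed [ 0.0246 -0.0497  0.0072] F bed [-0.7 -1.2  1.4] Fgrip 61.3 width 0.106 t 8.97
```

Call:
{"method": "jog_arm", "body": {
  "increments": [
    [0,-0.0005,0,0,0,0,-1],
    [0,-0.001,0,0,0,0,-1],
    [0,-0.001,0,0,0,0,-1]
  ]
}}

```text
clock: 9.22
position: [0.5582, 0.1182, 0.0755]
ee_rot: [0.774, 0.604, 0.117, 0.151]
ft_force: [0.8, 0.4, 3.8]
grip_width: 0.107
grasp_force: 61.6
```

```bash
python3 -c "
from h import *
f()"
```

```text
TCP bed [ 0.0238 -0.0497  0.0071] F bed [2.  0.6 3.3] Fgrip 61.6 width 0.107 t 9.22
```

Call:
{"method": "jog_arm", "body": {
  "increments": [
    [0,-0.0005,0,0,0,0,-1],
    [0,-0.0008,0,0,0,0,-1],
    [0,-0.0008,0,0,0,0,-1]
  ]
}}

```text
clock: 9.47
position: [0.5575, 0.1184, 0.0752]
ee_rot: [0.774, 0.604, 0.117, 0.151]
ft_force: [2.6, 0.6, 5.4]
grip_width: 0.105
grasp_force: 61.8
```

```bash
python3 -c "
from h import *
f()"
```

```text
TCP bed [ 0.023  -0.0498  0.0072] F bed [4.2 1.3 4.1] Fgrip 61.8 width 0.105 t 9.47
```

Call:
{"method": "jog_arm", "body": {
  "increments": [
    [0,-0.0005,0,0,0,0,-1],
    [0,-0.0008,0,0,0,0,-1],
    [0,-0.0008,0,0,0,0,-1]
  ]
}}

```text
clock: 9.72
position: [0.5572, 0.1185, 0.0751]
ee_rot: [0.774, 0.604, 0.118, 0.151]
ft_force: [4.8, -0.6, 4.9]
grip_width: 0.105
grasp_force: 61.4
```

```bash
python3 -c "
from h import *
f();look('L4')"
```

```text
TCP bed [ 0.0226 -0.0497  0.0072] F bed [6.3 0.6 2.7] Fgrip 61.4 width 0.105 t 9.72
wrist TCP [ 0.0226 -0.0497  0.0072] plate top z 0.0099 slopes [ 0.    -0.003] x [-0.0004  0.0001  0.0453  0.0457] y [-0.1044 -0.1008  0.0053  0.0054] rect [ 2.27000e-02 -4.95000e-02  1.09800e-01  4.61000e-02  8.99706e+01] bed z -0.0001 stop y [0.0421 0.0424]
top TCP [ 0.0226 -0.0498  0.0072] plate top z 0.0101 slopes [ 0.014 -0.004] x [-0.0017 -0.0012  0.0461  0.0463] y [-0.1028 -0.1025  0.0046  0.0069] rect [ 2.29000e-02 -4.81000e-02  1.09400e-01  4.79000e-02  8.93582e+01] bed z -0.0 stop y [0.0418 0.0423]
side TCP [ 0.0226 -0.0497  0.0072] plate top z 0.0111 slopes [ 0.004 -0.002] x [-0.0005 -0.0002  0.0466  0.047 ] y [-0.1015 -0.0983  0.0065  0.0073] rect [ 0.0232 -0.047   0.0474  0.1087  0.2133] bed z 0.0013 stop y [0.0421 0.0439]
t 9.87 pos [0.5572 0.1185 0.0751] F [ 4.9 -1.   5.3] grip 0.105
shift [ 0. -0.  0.] turn [ 0.0011 -0.0004  0.001 ] rows 0.0 0.0
```

Edge on the ledge: the motion stalled and the force rose. Next I'll slide towards the stop, with a gap of about 37 mm.

Call:
{"method": "jog_arm", "body": {
  "increments": [
    [0.004,0,0,0,0,0,-1],
    [0.009,0,0,0,0,0,-1],
    [0.014,0,0,0,0,0,-1],
    [0.018,0,0,0,0,0,-1],
    [0.02,0,0,0,0,0,-1]
  ]
}}

```text
clock: 10.28
position: [0.5598, 0.1286, 0.0745]
ee_rot: [0.777, 0.6, 0.111, 0.153]
ft_force: [-26.9, -33.0, 47.4]
grip_width: 0.105
grasp_force: 69.5
```

```bash
python3 -c "
from h import *
f()"
```

```text
TCP bed [ 0.0225 -0.0393  0.0066] F bed [  1.1 -38.5  50.7] Fgrip 69.5 width 0.105 t 10.28
```

Call:
{"method": "jog_arm", "body": {
  "increments": [
    [0.003,0,0,0,0,0,-1],
    [0.006,0,0,0,0,0,-1],
    [0.009,0,0,0,0,0,-1],
    [0.011,0,0,0,0,0,-1],
    [0.012,0,0,0,0,0,-1]
  ]
}}

```text
clock: 10.7
position: [0.5626, 0.1397, 0.0745]
ee_rot: [0.777, 0.6, 0.111, 0.153]
ft_force: [-28.7, -34.5, 48.5]
grip_width: 0.103
grasp_force: 69.8
```

```bash
python3 -c "
from h import *
f();look('L5')"
```

```text
TCP bed [ 0.0225 -0.0279  0.0066] F bed [  0.2 -40.5  52.2] Fgrip 69.8 width 0.103 t 10.7
wrist TCP [ 0.0225 -0.0279  0.0066] plate top z 0.0098 slopes [-0.001 -0.002] x [-0.0003  0.0001  0.0453  0.0458] y [-0.0823 -0.0788  0.0267  0.0269] rect [ 2.27000e-02 -2.77000e-02  1.09100e-01  4.62000e-02  8.98592e+01] bed z -0.0001 stop y [0.024  0.0428]
top TCP [ 0.0224 -0.0278  0.0066] plate top z 0.0101 slopes [ 0.005 -0.001] x [-0.0012  0.0001  0.046   0.0463] y [-0.0822 -0.0813  0.0256  0.0275] rect [ 2.27000e-02 -2.75000e-02  1.09600e-01  4.73000e-02  8.97648e+01] bed z -0.0002 stop y [0.0421 0.0424]
side TCP [ 0.0225 -0.0279  0.0066] plate top z 0.0111 slopes [-0.003 -0.007] x [-0.0009 -0.0001  0.0466  0.0468] y [-0.0758 -0.0737  0.0272  0.0273] rect [ 0.023  -0.0242  0.0475  0.103   0.2101] bed z 0.0013 stop y [0.0436 0.0441]
t 10.85 pos [0.5626 0.1397 0.0745] F [-25.8 -32.5  45.2] grip 0.107
shift [-0. -0.  0.] turn [-0.0044  0.0146 -0.0055] rows 0.0 0.1
```

The drag rose to 40 N along the bed and 52 N into it, so the arm is pressing the casting in and winding up. The casting is still flat, 15 mm short, and the stop hasn't moved. I'll relax the command, then regrip lightly.

Call:
{"method": "jog_arm", "body": {
  "increments": [
    [-0.005,0,-0.0003,0,0,0,-1],
    [-0.01,0,-0.0005,0,0,0,-1],
    [-0.01,0,-0.0005,0,0,0,-1]
  ]
}}

```text
clock: 11.1
position: [0.5621, 0.1386, 0.0753]
ee_rot: [0.774, 0.603, 0.117, 0.151]
ft_force: [7.4, -3.0, 1.8]
grip_width: 0.109
grasp_force: 62.2
```

```bash
python3 -c "
from h import *
f();plan(unbed([.0226,-.0279,.0075]),RB)"
```

```text
TCP bed [ 0.0225 -0.029   0.0074] F bed [ 8.  -1.1 -1.3] Fgrip 62.2 width 0.109 t 11.1
t 11.1 pos [0.5621 0.1386 0.0753] F [ 7.4 -3.   1.8] grip 0.109
shift [ 0.0011  0.0001 -0.0001] turn [ 0.0007  0.0006 -0.0001] rows 0.0 0.0
```

Call:
{"method": "jog_arm", "body": {
  "increments": [
    [0,0.0004,-0.0004,0,0,0,-1],
    [0.001,0.0004,-0.0004,0,0,0,-1],
    [0.002,0.0004,-0.0004,0,0,0,-1],
    [0.003,0.0004,-0.0004,0,0,0,-1],
    [0.004,0.0004,-0.0004,0,0,0,-1]
  ]
}}

```text
clock: 11.52
position: [0.5626, 0.1399, 0.0748]
ee_rot: [0.775, 0.603, 0.115, 0.152]
ft_force: [7.0, -10.4, 0.7]
grip_width: 0.104
grasp_force: 61.6
```

```bash
python3 -c "
from h import *
f()"
```

```text
TCP bed [ 0.0225 -0.0276  0.0068] F bed [ 8.9 -8.3 -2.8] Fgrip 61.6 width 0.104 t 11.52
```

Gripped sliding couples friction into downward pressure, so I'll release the casting here. It lies on the bed and ledge, and I'll nudge it the last 15 mm with shut fingers on the rib's rear end, which gives a clean feel for the stop.

Call:
{"method": "jog_arm", "body": {
  "increments": [
    [-0.0025,0.0005,0,0,0,0,-1],
    [-0.0025,0.0005,0,0,0,0,-0.6],
    [-0.0025,0.0005,0,0,0,0,-0.4],
    [-0.0025,0.0005,0,0,0,0,-0.2],
    [-0.0025,0.0005,0,0,0,0,-0.2]
  ],
  "grip_force": 30
}}

```text
clock: 11.93
position: [0.5618, 0.141, 0.075]
ee_rot: [0.774, 0.604, 0.116, 0.15]
ft_force: [0.6, 0.0, -0.3]
grip_width: 0.398
grasp_force: 0.0
```

Call:
{"method": "jog_arm", "body": {
  "increments": [
    [0,0,0,0,0,0,-0.2],
    [0,0,-0.01,0,0,0,-0.2],
    [0,0,-0.03,0,0,0,-0.2],
    [0,0,-0.045,0,0,0,-0.2],
    [0,0,-0.045,0,0,0,-0.2]
  ]
}}

```text
clock: 12.35
position: [0.5465, 0.1463, 0.1204]
ee_rot: [0.774, 0.604, 0.119, 0.15]
ft_force: [-0.8, 0.4, 1.0]
grip_width: 0.4
grasp_force: 0.0
```

```bash
python3 -c "
from h import *
f();look('L6');plan(unbed([.023,-.104,.050]),RB)"
```

```text
TCP bed [ 0.0237 -0.0254  0.0555] F bed [-0.4  0.2  1.3] Fgrip 0.0 width 0.4 t 12.35
wrist TCP [ 0.0237 -0.0254  0.0555] plate top z 0.0099 slopes [ 0.001 -0.001] x [-0.0006  0.0001  0.0451  0.0455] y [-0.0827 -0.0809  0.0265  0.0269] rect [ 2.25000e-02 -2.79000e-02  1.09600e-01  4.60000e-02  8.98739e+01] bed z -0.0001 stop y [0.0428 0.0428]
top TCP [ 0.0232 -0.0257  0.0543] plate top z 0.0101 slopes [ 0.003 -0.002] x [-0.0018 -0.0003  0.0463  0.047 ] y [-0.0823 -0.0812  0.0259  0.0263] rect [ 2.27000e-02 -2.81000e-02  1.09100e-01  4.83000e-02  8.89534e+01] bed z -0.0001 stop y [0.0419 0.0423]
side TCP [ 0.0226 -0.0262  0.0534] plate top z 0.0112 slopes [-0.     0.002] x [-0.0007 -0.0003  0.0468  0.047 ] y [-0.0806 -0.0773  0.0271  0.0274] rect [ 2.32000e-02 -2.66000e-02  1.08000e-01  4.76000e-02  8.97674e+01] bed z 0.0012 stop y [0.0425 0.0439]
t 12.5 pos [0.5459 0.1452 0.1172] F [ 0.3 -0.3 -0.8] grip 0.394
shift [ 0.0004  0.0004 -0.0006] turn [-0.0009  0.0004  0.0012] rows 0.0 0.0
t 12.5 pos [0.5459 0.1452 0.1172] F [ 0.3 -0.3 -0.8] grip 0.394
shift [-0.0774  0.0007  0.0028] turn [-0.0009  0.0004  0.0012] rows 1.9 0.0
```

Call:
{"method": "jog_arm", "body": {
  "increments": [
    [-0.026,0,0,0,0,0,-1],
    [-0.052,0,0,0,0,0,-1],
    [-0.078,0,0,0,0,0,-1],
    [-0.078,0,0,0,0,0,-1],
    [-0.078,0,0,0,0,0,-1]
  ]
}}

```text
clock: 12.92
position: [0.5265, 0.068, 0.1166]
ee_rot: [0.775, 0.603, 0.116, 0.15]
ft_force: [0.9, 0.3, 0.6]
grip_width: -0.002
grasp_force: 0.0
```

Call:
{"method": "jog_arm", "body": {
  "increments": [
    [0,0,0.015,0,0,0,-1],
    [0,0,0.03,0,0,0,-1],
    [0,0,0.042,0,0,0,-1],
    [0,0,0.042,0,0,0,-1],
    [0,0,0.042,0,0,0,-1]
  ]
}}

```text
clock: 13.33
position: [0.5419, 0.0659, 0.0776]
ee_rot: [0.774, 0.604, 0.116, 0.151]
ft_force: [0.3, -0.2, -0.9]
grip_width: -0.002
grasp_force: 0.0
```

```bash
python3 -c "
from h import *
f();plan(unbed([.0225,-.093,.010]),RB)"
```

```text
TCP bed [ 0.0218 -0.1045  0.0102] F bed [-0.  -0.2 -1. ] Fgrip 0.0 width -0.002 t 13.33
t 13.33 pos [0.5419 0.0659 0.0776] F [ 0.3 -0.2 -0.9] grip -0.002
shift [0.0115 0.0008 0.0002] turn [-0.0019  0.0024  0.0024] rows 0.3 0.0
```

Call:
{"method": "jog_arm", "body": {
  "increments": [
    [0.008,0.001,0,-0.002,0.002,0.002,-1],
    [0.014,0.001,0,-0.002,0.002,0.002,-1],
    [0.018,0.001,0,-0.002,0.002,0.002,-1],
    [0.022,0.001,0,-0.002,0.002,0.002,-1],
    [0.025,0.001,0,-0.002,0.002,0.002,-1]
  ]
}}

```text
clock: 13.75
position: [0.5489, 0.0877, 0.079]
ee_rot: [0.775, 0.602, 0.117, 0.151]
ft_force: [-6.5, -12.6, 11.1]
grip_width: 0.004
grasp_force: 7.0
```

```bash
python3 -c "
from h import *
f();look('L7')"
```

```text
TCP bed [ 0.0237 -0.0816  0.0109] F bed [  1.2 -13.8  11.5] Fgrip 7.0 width 0.004 t 13.75
wrist TCP [ 0.0237 -0.0816  0.0109] plate top z 0.0099 slopes [-0.  0.] x [-0.0004  0.0002  0.0452  0.0458] y [-0.0766 -0.075   0.0152  0.0172] rect [ 0.0227 -0.0297  0.0462  0.0938  0.0087] bed z -0.0001 stop y None
top TCP [ 0.0237 -0.0809  0.011 ] plate top z 0.0098 slopes [ 0.025 -0.005] x [-0.002  -0.0013  0.0464  0.0465] y [-0.0636 -0.0628  0.0155  0.0173] rect [ 2.22000e-02 -2.31000e-02  8.09000e-02  4.85000e-02  8.99483e+01] bed z 0.0 stop y [0.042  0.0423]
side TCP [ 0.0237 -0.0809  0.0109] plate top z 0.0112 slopes [ 0.004 -0.001] x [-0.0006 -0.0003  0.0467  0.047 ] y [-0.0735 -0.0724  0.0158  0.017 ] rect [ 2.32000e-02 -2.83000e-02  9.05000e-02  4.77000e-02  8.99913e+01] bed z 0.0013 stop y [0.0436 0.0453]
t 13.9 pos [0.5492 0.0884 0.079 ] F [-2.4 -6.6  4.5] grip -0.0
shift [-0.  0.  0.] turn [ 0.0009  0.0008 -0.0019] rows 0.0 0.0
```

```bash
sed -i 's/tb\[1\])<.1)/tb[1])<.17)/' h.py; cat >> h.py <<'E'
def gap():
    from workcell import optics
    f()
    for n in("wrist","top"):
        c=optics.camera(n);np.savez(f"g_{n}.npz",**c);v=c['depth']>0;q=bed(cloud(c)[v]);br=masks(c)['bronze'][v]>0
        p=q[br&(abs(q[:,2]-.01)<.004)&(abs(q[:,0]-.023)<.03)&(abs(q[:,1])<.15)]
        k=q[(q[:,2]>.015)&(q[:,2]<.024)&(q[:,0]>.005)&(q[:,0]<.06)&(abs(q[:,1]-.05)<.02)&~br]
        print(n,'x',np.percentile(p[:,0],[1,99]).round(4),'y',np.percentile(p[:,1],[.2,1,99,99.8]).round(4),'z',p[:,2].mean().round(4),'stop',np.percentile(k[:,1],[1,2,10]).round(4) if len(k)>20 else None)
E
```

Call:
{"method": "jog_arm", "body": {
  "increments": [
    [0.001,0,0,0,0,0,-1],
    [0.002,0,0,0,0,0,-1],
    [0.003,0,0,0,0,0,-1],
    [0.004,0,0,0,0,0,-1],
    [0.004,0,0,0,0,0,-1]
  ]
}}

```text
clock: 14.32
position: [0.5499, 0.0914, 0.079]
ee_rot: [0.775, 0.602, 0.117, 0.151]
ft_force: [-5.0, -11.8, 7.5]
grip_width: -0.005
grasp_force: 5.8
```

```bash
python3 -c "
from h import *
gap()"
```

```text
TCP bed [ 0.0237 -0.0777  0.0109] F bed [  1.  -12.7   7.7] Fgrip 5.8 width -0.005 t 14.32
wrist x [0.0002 0.0452] y [-0.072  -0.0711  0.0227  0.0239] z 0.0099 stop None
top x [-0.0014  0.0463] y [-0.0606 -0.0587  0.036   0.0372] z 0.01 stop [0.0422 0.0424 0.0435]
```

Call:
{"method": "jog_arm", "body": {
  "increments": [
    [0.0007,0,-0.0005,0,0,0,-1],
    [0.0014,0,-0.0005,0,0,0,-1],
    [0.0021,0,-0.0005,0,0,0,-1],
    [0.0028,0,-0.0005,0,0,0,-1],
    [0.0035,0,-0.0005,0,0,0,-1]
  ]
}}

```text
clock: 14.83
position: [0.5509, 0.0959, 0.0793]
ee_rot: [0.775, 0.603, 0.118, 0.151]
ft_force: [1.1, -6.3, 0.0]
grip_width: -0.003
grasp_force: 3.0
```

```bash
python3 -c "
from h import *
gap()"
```

```text
TCP bed [ 0.0237 -0.0732  0.0113] F bed [ 2.5 -5.8 -0.9] Fgrip 3.0 width -0.003 t 14.83
wrist x [0.0002 0.0453] y [-0.0678 -0.0667  0.0273  0.0286] z 0.0101 stop None
top x [-0.0013  0.0461] y [-0.0558 -0.0535  0.0424  0.0426] z 0.01 stop [0.0423 0.0426 0.0439]
```

Call:
{"method": "jog_arm", "body": {
  "increments": [
    [0.0005,0,0,0,0,0,-1],
    [0.0005,0,0,0,0,0,-1],
    [0.0005,0,0,0,0,0,-1]
  ]
}}

```text
clock: 15.18
position: [0.551, 0.0964, 0.0793]
ee_rot: [0.775, 0.603, 0.118, 0.151]
ft_force: [1.6, -6.2, -1.8]
grip_width: 0.004
grasp_force: 2.8
```

```bash
python3 -c "
from h import *
f()"
```

```text
TCP bed [ 0.0236 -0.0727  0.0113] F bed [ 2.1 -5.6 -2.8] Fgrip 2.8 width 0.004 t 15.18
```

Call:
{"method": "jog_arm", "body": {
  "increments": [
    [0.0005,0,0,0,0,0,-1],
    [0.0005,0,0,0,0,0,-1],
    [0.0005,0,0,0,0,0,-1]
  ]
}}

```text
clock: 15.43
position: [0.5511, 0.0969, 0.0793]
ee_rot: [0.775, 0.603, 0.118, 0.151]
ft_force: [1.2, -6.4, -1.8]
grip_width: 0.002
grasp_force: 2.8
```

```bash
python3 -c "
from h import *
gap()
c=load('g_wrist.npz');s=load('g_top.npz')
a=cv2.resize(s['color'][180:250,140:240,::-1],(800,560),interpolation=cv2.INTER_CUBIC);cv2.imwrite('pics/g1.png',a)"
```

```text
TCP bed [ 0.0236 -0.0722  0.0113] F bed [ 1.9 -5.9 -2.7] Fgrip 2.8 width 0.002 t 15.43
wrist x [0.0002 0.0452] y [-0.0667 -0.0656  0.0284  0.0295] z 0.0101 stop None
top x [-0.0012  0.0463] y [-0.0543 -0.0531  0.0422  0.0427] z 0.0101 stop [0.0423 0.0424 0.0441]
```

View pics/g1.png

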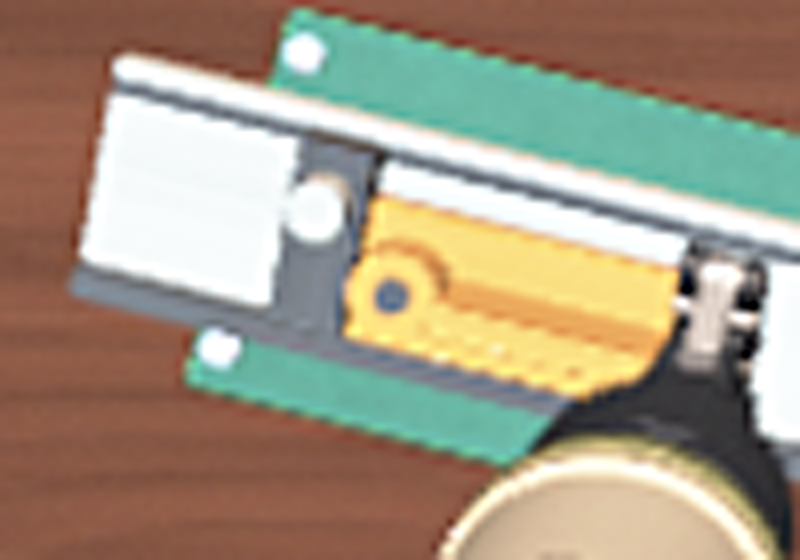

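The picture shows the casting along the ledge, its boss end (355,270) at or within a hair of the stop face. The drag is still a steady 6 N, so there's no contact yet. I'll creep on.

Call:
{"method": "jog_arm", "body": {
  "increments": [
    [0.0003,0,0,0,0,0,-1],
    [0.0005,0,0,0,0,0,-1],
    [0.0005,0,0,0,0,0,-1]
  ]
}}

```text
clock: 15.78
position: [0.5511, 0.0969, 0.0793]
ee_rot: [0.775, 0.602, 0.117, 0.151]
ft_force: [0.9, -7.4, 0.0]
grip_width: -0.001
grasp_force: 3.6
```

```bash
python3 -c "
from h import *
gap()"
```

```text
TCP bed [ 0.0236 -0.0721  0.0112] F bed [ 2.5 -7.  -1. ] Fgrip 3.6 width -0.001 t 15.78
wrist x [0.0002 0.0452] y [-0.0666 -0.0655  0.0284  0.0296] z 0.0101 stop None
top x [-0.0011  0.0461] y [-0.0543 -0.0531  0.0423  0.0428] z 0.0101 stop [0.0424 0.0425 0.0442]
```

Call:
{"method": "jog_arm", "body": {
  "increments": [
    [0.0003,0,0,0,0,0,-1],
    [0.0005,0,0,0,0,0,-1],
    [0.0005,0,0,0,0,0,-1]
  ]
}}

```text
clock: 16.13
position: [0.5512, 0.097, 0.0792]
ee_rot: [0.775, 0.602, 0.117, 0.151]
ft_force: [-1.3, -9.5, 2.7]
grip_width: 0.002
grasp_force: 4.5
```

```bash
python3 -c "
from h import *
gap()"
```

```text
TCP bed [ 0.0236 -0.0721  0.0112] F bed [ 2.  -9.5  2.1] Fgrip 4.5 width 0.002 t 16.13
wrist x [0.0002 0.0452] y [-0.0666 -0.0655  0.0284  0.0296] z 0.01 stop None
top x [-0.0017  0.0463] y [-0.0541 -0.053   0.0422  0.0426] z 0.01 stop [0.0426 0.0431 0.0442]
```

Call:
{"method": "jog_arm", "body": {
  "increments": [
    [0.0004,0,-0.0003,0,0,0,-1],
    [0.0008,0,-0.0003,0,0,0,-1],
    [0.0008,0,-0.0003,0,0,0,-1]
  ]
}}

```text
clock: 16.48
position: [0.5511, 0.097, 0.0793]
ee_rot: [0.775, 0.602, 0.116, 0.151]
ft_force: [-1.1, -10.7, -0.1]
grip_width: -0.004
grasp_force: 5.6
```

```bash
python3 -c "
from h import *
gap()"
```

```text
TCP bed [ 0.0236 -0.0721  0.0113] F bed [  1.4 -10.6  -0.7] Fgrip 5.6 width -0.004 t 16.48
wrist x [0.0002 0.0452] y [-0.0665 -0.0656  0.0284  0.0295] z 0.0101 stop None
top x [-0.0014  0.0461] y [-0.0543 -0.0531  0.0423  0.0427] z 0.01 stop [0.042  0.0423 0.0441]
```

Stalled at 10.6 N against a 6 N drag, with the stop unmoved at 42.3 mm, so the boss end is touching it. I'll back off and leave.

Call:
{"method": "jog_arm", "body": {
  "increments": [
    [-0.002,0,0,0,0,0,-1],
    [-0.006,0,0,0,0,0,-1],
    [-0.014,0,0,0,0,0,-1],
    [-0.024,0,-0.002,0,0,0,-1],
    [-0.028,0,-0.01,0,0,0,-1]
  ]
}}

```text
clock: 17.0
position: [0.54, 0.0715, 0.088]
ee_rot: [0.775, 0.603, 0.117, 0.151]
ft_force: [0.1, 0.2, -0.1]
grip_width: -0.0
grasp_force: 0.0
```

Call:
{"method": "jog_arm", "body": {
  "increments": [
    [0,0,-0.02,0,0,0,-1],
    [-0.02,0,-0.05,0,0,0,-1],
    [-0.05,0,-0.08,0,0,0,-1],
    [-0.08,0,-0.1,0,0,0,-1],
    [-0.1,0,-0.11,0,0,0,-1]
  ]
}}

```text
clock: 17.42
position: [0.4756, -0.0159, 0.1928]
ee_rot: [0.775, 0.602, 0.12, 0.151]
ft_force: [0.4, -0.2, 0.3]
grip_width: 0.003
grasp_force: 0.0
```

Call:
{"method": "jog_arm", "body": {
  "increments": [
    [0,0,0,0,0,0,-1],
    [0,0,0,0,0,0,-1],
    [0,0,0,0,0,0,-1]
  ]
}}

```text
clock: 17.67
position: [0.4762, -0.0134, 0.1904]
ee_rot: [0.774, 0.603, 0.119, 0.15]
ft_force: [0.3, 0.0, -0.4]
grip_width: -0.0
grasp_force: 0.0
```

```bash
python3 -c "
from h import *
gap()
for n in('wrist','top'):
    c=load(f'g_{n}.npz');v=c['depth']>0;q=bed(cloud(c)[v]);br=masks(c)['bronze'][v]>0
    p=q[br&(abs(q[:,2]-.01)<.004)&(abs(q[:,0]-.023)<.035)&(abs(q[:,1])<.15)];print(n,cv2.minAreaRect(p[:,:2].astype(np.float32)))
    if n=='top': 
        for y0 in(-.06,-.03,0,.03): print(y0,np.percentile(p[abs(p[:,1]-y0)<.012][:,0],[2,98]).round(4))
s=load('g_top.npz');cv2.imwrite('pics/g2.png',cv2.resize(s['color'][170:260,140:260,::-1],(800,600),interpolation=cv2.INTER_CUBIC))"
```

```text
TCP bed [ 0.0229 -0.1974  0.1313] F bed [ 0.1  0.1 -0.4] Fgrip 0.0 width -0.0 t 17.67
wrist x [0.0012 0.044 ] y [-0.0679 -0.0679 -0.0665 -0.0663] z 0.0093 stop None
top x [-0.0015  0.0463] y [-0.0658 -0.0651  0.0424  0.0427] z 0.0099 stop [0.0425 0.0427 0.044 ]
wrist ((0.022592313587665558, -0.06707903742790222), (0.0017089138273149729, 0.043959055095911026), 89.8975601196289)
top ((0.022486399859189987, -0.012006986886262894), (0.04858052730560303, 0.11019589006900787), 0.09385643154382706)
-0.06 [-0.0014  0.0451]
-0.03 [-0.0013  0.0461]
0 [-0.0007  0.0463]
0.03 [-0.0014  0.0459]
```

View pics/g2.png

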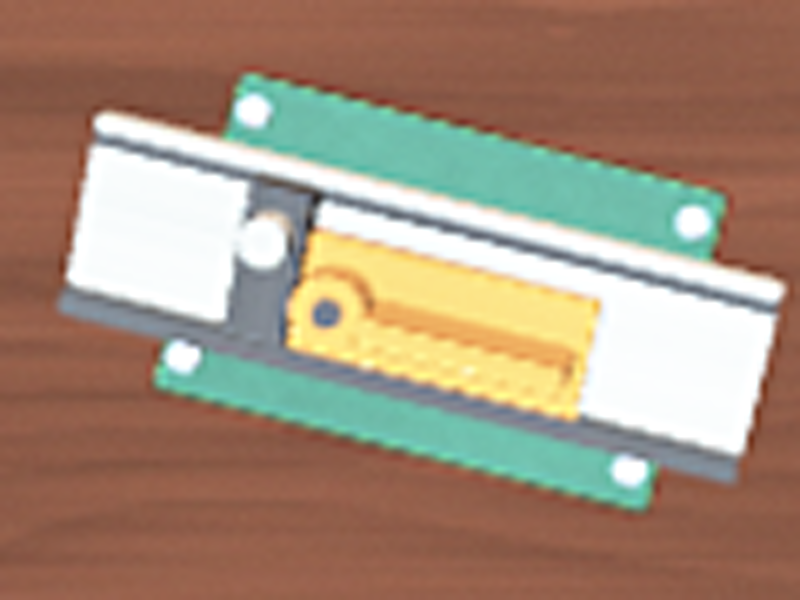

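The casting lies flat with its edge along the ledge (288,348 to 580,418) and its boss end at the stop face (300,290). The robot is clear of it, so I'm handing in.

```bash
python3 -c "
from workcell import workorder
print(workorder.hand_in())"
```

```text
the job is handed in; nothing more can be done
None
```

The job is handed in: the bronze casting lies flat on the bed with its long edge along the ledge and its boss end touching the stop, which by the cameras did not move; during one gripped slide the wrist force reached about 66 N (limit 120 N), so I let go and nudged the casting the last 15 mm with shut fingers.

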